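# Drive the excavator up into its garage bay

### The job

Park the toy excavator in the toy garage: slide open the door at the top of the ramp, push the excavator boom first up the ramp until it is wholly inside the bay, then slide that door shut again behind it. Keep the excavator's tracks on the ground (slide it, do not lift or tip it over), leave it standing inside with both doors shut, and leave the other toys where they are.

Things in the scene. Friction and masses are not known exactly. Their poses are not given: they have to be found in the camera images.
- garage: Fixed open-topped beech toy garage, 220 (x) x 260 (y) x 70 mm high, floor raised 16 mm. Origin: centre of its underside. +x points into it, away from the doors; +y is left for someone facing the doors. Two bays, each 118 mm wide, centred at y = +63 (left) and -63 mm (right), with an 8 mm wall between; inside from x = -82 to the back wall at +104 mm. Floor's front edge at x = -107 mm.
- door_left (a joint): Wooden sliding door of the left (+y) bay, 126 wide, 53 high, 10 mm thick, top 70 mm above the shelf top, in the front groove (garage x = -101 mm). Value in m: 0 shut, 0.118 fully open, slid towards garage -y in front of the other door. About 1 N of friction; stays where it is left.
- door_right (a joint): Wooden sliding door of the right (-y) bay, same size, in the rear groove (garage x = -88 mm). Value in m: 0 shut, 0.118 fully open, slid towards garage +y behind the other door. About 1 N of friction; stays where it is left.
- tab_left (a point): Centre of the upright wooden pull tab on top of the left door near its outer end: 14 mm wide along the sliding direction, 9 mm thick, from 70 to 98 mm above the shelf top (this point at 84 mm). At garage y = +106 mm when shut; moves with the door. Can be pinched from above across its 14 mm, or pushed from the side. Axes as the garage.
- tab_right (a point): The same point of the right door's pull tab, equal in size; at garage y = -106 mm when shut. Axes as the garage.
- ramp: Fixed plywood ramp before one of the two bays (which one varies), in line with it: 110 mm long, 118 mm wide, rising evenly from the shelf top to the garage floor (16 mm), no side rails. Origin: mid-length, at shelf-top level. +x points uphill into the bay (as garage +x), y across. Foot at x = -55, upper end at +55, doors' inner side at +80, bay's back wall at +267 mm.
- exc_mid (a point): Orange toy excavator on two black tracks, loose, about 0.4 kg; it slides, nothing rolls. Point midway along and across its tracks, 35 mm above their underside. +x points to the boom end, z up. Tracks 110 long, 78 wide over all, 26 mm high, round-ended; flat sides; boom and bucket reach x = +92 mm; cab 84, boom 100 mm high. Starts before the ramp's foot, boom to the ramp, askew and off-centre.
- exc_rear (a point): Centre of the excavator's flat upright rear plate, 37 mm above its tracks' underside, at x = -60 mm of the excavator. The plate is 78 mm wide and reaches from 12 to 62 mm above the ground; it is the rearmost part. Axes as exc_mid.
- prism: Bystander: upright three-sided glass prism, 45 mm wide, 60 mm high, before the bay without a ramp. Origin: centre of its underside.
- daruma: Bystander: round red ceramic money bank, 78 mm across, 76 mm high, in the bay without a ramp. Origin: centre of its underside.
- pan: Bystander: aluminium toy pan, 96 mm across, 26 mm high with a 72 mm handle. Origin: centre of its underside.
- ball_cup: Bystander: bamboo ball-in-cup toy standing upright, 52 mm across, 126 mm high. Origin: centre of its underside.
- wood_truck: Bystander: wooden toy truck, 110 x 58 x 61 mm. Origin: centre, at shelf level.
- spinning_top: Bystander: wooden spinning top, 52 mm across, 48 mm high. Origin: centre of its underside.
Mind the look-alikes: they are no part of the job. Of the things like the part that bears exc_mid, leave any that is purple or yellow; of the rest the larger one is meant.

How it is judged (in metres and radians):
On the way, in this order (a step that is already met when the one before it is completed fails the run):
1. the door at the top of the ramp is slid open (((y of ramp in the frame of garage above 0 m and value of joint door_left above 0.08 m) or (y of ramp in the frame of garage below 0 m and value of joint door_right above 0.08 m))), for 0.1 s.
2. the excavator has gone up the ramp and stands wholly inside the bay (x of exc_mid in the frame of ramp between 0.14 and 0.19 m and y of exc_mid in the frame of ramp between -0.025 and 0.025 m and z of exc_mid in the frame of ramp below 0.06 m and angle between exc_mid's own z axis and vertical below 0.12 rad), for 0.2 s.
At the end, for the whole second after the job is handed in: The excavator stands upright and still on the bay floor behind the ramp (its middle 140 to 190 mm beyond the ramp's origin and within 25 mm of the ramp's centre line, boom along the bay within 0.35 rad), and both doors are shut to within 12 mm (all of step 2 and value of joint each of door_left, door_right below 0.012 m and angle between the x axis of exc_mid and the x axis of ramp, either way round below 0.35 rad and linear speed of excavator below 0.02 m/s); the robot touches nothing.
It fails at once if the excavator is lifted off the ground (height (world z) of exc_mid above 0.075 m or (x of exc_mid in the frame of ramp below -0.11 m and height (world z) of exc_mid above 0.055 m)).
It fails at once if the excavator is tipped over (angle between exc_mid's own z axis and vertical above 0.6 rad).
It fails at once if another toy is disturbed (distance of any of prism, daruma, pan, ball_cup, wood_truck, spinning_top from where it was at the start of the episode above 0.03 m).
It also fails if it takes over 72 s, if anything falls off the work surface, if the arm or the gripper's body presses on something with over 40 N, if the wrist force passes 120 N, or if a joint passes its speed limit or range.

### The arm

A 7-joint arm with a two-finger parallel gripper is mounted at the origin on the work surface. World frame = base frame: x ahead of the robot, y to its left, z up, the work surface at z = 0. Lengths are in m, angles in degrees, forces in N, time in s.
With the tool pointing down it reaches from about 0.35 to 0.9 m from the base axis. Payload 19.9 kg.
Tool frame: the origin (TCP) lies at the very end of the fingers, on their centre line; the grasp point (between the pads) lies 19 mm behind it; z points along the fingers, y is the direction in which the jaws open and shut (so a half turn about z gives the same grasp; the last joint's range is limited). The gripper opens to 85 mm and grips with 20 to 120 N. Pads are 22 mm wide; open, the fingers measure 114 mm over their backs; the gripper's body (76 mm by 85 mm) begins 54 mm behind the grasp point. The pads swing forward as they close: fully open they stand 13 mm farther back than shut.
Start: joints at [69.07, 23.915, -0.59, 92.452, 0.269, 63.638, -3.037], TCP at [0.199, -0.593, 0.231] pointing down, gripper open.
Joint ranges: [-161.28, 161.28], [-22.2, 115.67], [-73.04, 71.86], [3.21, 147.25], [-68.34, 248.33], [10.77, 114.83], [-161.83, 161.83]. Speed limits (degrees/s): [108.29, 108.29, 136.94, 136.94, 172.46, 172.46, 172.46].

### API

Orientations are given as [roll, pitch, yaw] about the fixed x, y, z axes, in that order (R = Rz(yaw) Ry(pitch) Rx(roll)).
In Python, from plant import get_obs, grab_frame, hand_in, masks_of, tip_of gives the robot as it stands.
- The arm moves only by the tool move_arm, never from a script. Its argument "rows" is one flat list of numbers, 4 for each row, row after row: the shift along the world's x, y, z in mm, then the turn about the world's z in rad. In form: [tx, ty, tz, spin, tx, ty, tz, spin, ...]. A call has 1 to 20 rows; each row shifts and turns the commanded pose from where the row before left it; what a row does not reach is not made up. A row lasts 1/12 s, in which the tool goes at most 41.7 mm and 7.16 degrees, less where a joint would pass 70% of its speed; a pose out of reach is approached as far as the arm can. A call with a gripper value outside its range is refused whole. "grip" is the closure in counts, from 0 (fully open) to 255 (shut), set as the call begins (left out, the last holds). The fingers move at their own pace and stop on an object; "newtons" is the grip in N (left out, the last holds). Time passes only in rows, so rows that do not move let the fingers close. It gives the time, the measured TCP pose, the force and the opening at its end, in the units of the state.
- get_obs(): the state, without advancing time (a new reading comes with each control period).
- grab_frame(name): name is "scene" or "side" or "wrist"; returns a dict with "color" (384x512x3 uint8, red, green, blue), "depth" (384x512 float32, m along the optical axis (not along the pixel's ray), 0 where there is no reading), "vertical_fov" (degrees; the focal length in pixels is half the picture's height over the tangent of half this angle, whatever the lens; pixels are square), "cx", "cy" (the principal point, pixels), "R" (3x3) and "t" (3): a world point X has camera coordinates R X + t. Camera axes: x right, y down, z forward; pixel columns grow to the right and rows downward; lengths in m; the calibration is good to about 2 mm. A picture is of the moment at which its call begins.
- hand_in(): hands the job in, once; it reports no verdict.
Trained networks look in the newest picture that a camera, given by its name, has taken for a name from the list of things; names that differ only in an ending like _2 or _b are one class to them, and where a whole thing is asked for, a point or a joint stands for the part that bears it (a point fixed in the world has none). Each returns a list of dicts, best first, with "conf" (0 to 1); they miss things now and then, are a little off and sometimes report something else, mostly with a low value. They report only what shows in the picture. A call takes as long as a camera call. They do not tell look-alikes from the thing itself.
- masks_of(camera, thing): "mask" (384x512 bool, what is visible of it) and "box" ([left, top, right, bottom] in pixels, round what is visible of it).
- tip_of(camera, thing): "position" ([column, row] in pixels: a listed point, or the origin of a listed thing).
The state is a dict: "time_s": time; "qpos": joint angles; "joint_velocities": joint speeds; "joint_efforts": joint torques, N m; "tool_pos": TCP position; "ee_rot": TCP orientation; "ft_force": force on the tool from outside, world axes, zero at the start; "torque": the same for the moment, N m; "opening": opening from 0.0 (shut) to 1.0 (fully open).
Only numpy, scipy, OpenCV 4.12 (cv2) and the standard library are available. Lean on these libraries where they do the work, as an engineer would, in place of code of your own. Each camera call takes 0.05 s, during which the arm holds its last target.

## Working session

There is one attempt and no reset: what is moved stays moved. The work goes in short steps, Python scripts to look and compute and a tool call to move; the robot and the scene stay as the last step left them, time stands still between calls to the robot, and variables do not carry over. Pictures are saved under pics/ and viewed, and the job is handed in when it is done.

Besides the shell and the picture viewer there is one more tool, called after ">>>" as name(argument=value, ...) on one line, values as JSON. move_arm: Moves the arm, as the interface text tells. Its arguments: {"type":"object","properties":{"rows":{"type":"array"},"grip":{"type":"number"},"newtons":{"type":"number"}},"required":["rows"]}

```bash
mkdir -p pics; ls
cat > h.py <<'E'
import numpy as np, cv2
from plant import get_obs, grab_frame, hand_in, masks_of, tip_of
def K(f):
    F=f["color"].shape[0]/2/np.tan(np.radians(f["vertical_fov"])/2); return F,f["cx"],f["cy"]
def ray(f,p):
    F,cx,cy=K(f); d=np.array([(p[0]-cx)/F,(p[1]-cy)/F,1.]); R=np.array(f["R"]);t=np.array(f["t"])
    return -R.T@t, R.T@d
def atz(f,p,z):
    o,d=ray(f,p); return o+d*(z-o[2])/d[2]
def cloud(f):
    F,cx,cy=K(f); z=f["depth"]; v,u=np.mgrid[:z.shape[0],:z.shape[1]]
    P=np.stack([(u-cx)/F*z,(v-cy)/F*z,z],-1); R=np.array(f["R"]);t=np.array(f["t"])
    return (P-t)@R
def tri(f1,p1,f2,p2):
    o1,d1=ray(f1,p1);o2,d2=ray(f2,p2)
    s=np.linalg.lstsq(np.stack([d1,-d2],1),o2-o1,rcond=None)[0]
    a=o1+d1*s[0];b=o2+d2*s[1]; return (a+b)/2,np.linalg.norm(a-b)
def proj(f,X):
    F,cx,cy=K(f); c=np.array(f["R"])@np.array(X)+np.array(f["t"]); return c[0]/c[2]*F+cx,c[1]/c[2]*F+cy
def save(f,n,box=None,s=1):
    im=f["color"][:,:,::-1]
    if box: im=im[box[1]:box[3],box[0]:box[2]]
    cv2.imwrite("pics/"+n,cv2.resize(im,None,fx=s,fy=s,interpolation=cv2.INTER_CUBIC))
E
python3 - <<'E'
from h import *
for n in ["scene","side","wrist"]:
    f=grab_frame(n); save(f,n+"0.png",s=1.5)
    print(n,f["vertical_fov"],(-np.array(f["R"]).T@f["t"]).round(3))
    for k in ["garage","tab_left","tab_right","ramp","exc_mid","exc_rear","prism","daruma","pan","ball_cup","wood_truck","spinning_top"]:
        print(k,[(round(d["conf"],2),np.round(d["position"]).tolist()) for d in tip_of(n,k)][:4])
print(get_obs())
E
```

```text
pics
scene 46.55832256411054 [ 1.259 -0.435  1.097]
garage [(0.95, [322.0, 181.0])]
tab_left [(0.62, [281.0, 146.0]), (0.32, [219.0, 212.0])]
tab_right [(0.74, [311.0, 198.0]), (0.53, [325.0, 164.0])]
ramp [(0.58, [281.0, 209.0])]
exc_mid [(0.93, [220.0, 214.0]), (0.87, [149.0, 221.0]), (0.71, [197.0, 178.0]), (0.61, [200.0, 275.0])]
exc_rear [(0.95, [200.0, 169.0]), (0.95, [171.0, 212.0]), (0.93, [196.0, 220.0]), (0.92, [205.0, 291.0])]
prism [(0.73, [268.0, 179.0])]
daruma [(0.83, [323.0, 166.0]), (0.39, [261.0, 277.0]), (0.18, [282.0, 147.0])]
pan [(0.66, [283.0, 147.0]), (0.59, [327.0, 250.0])]
ball_cup [(0.5, [327.0, 112.0])]
wood_truck [(0.94, [261.0, 276.0]), (0.68, [195.0, 215.0])]
spinning_top []
side 53.446414670052064 [ 0.463 -1.029  0.675]
garage [(0.59, [258.0, 188.0])]
tab_left [(0.86, [225.0, 180.0])]
tab_right [(0.67, [291.0, 179.0])]
ramp [(0.58, [274.0, 213.0])]
exc_mid [(0.96, [265.0, 241.0]), (0.96, [242.0, 290.0]), (0.94, [207.0, 246.0]), (0.71, [332.0, 268.0])]
exc_rear [(0.85, [249.0, 273.0]), (0.8, [347.0, 270.0]), (0.63, [196.0, 238.0])]
prism [(0.51, [239.0,
[... 393 characters left out ...]
inning_top []
{'time_s': 1.95, 'qpos': array([69.06994885, 23.91547505, -0.58994195, 92.45209105,  0.26905297,
       63.6389062 , -3.03600299]), 'joint_velocities': array([ 0.07896705, -0.00474277,  0.01340974, -0.0446298 , -0.02393025,
       -0.01828989, -0.03419557]), 'joint_efforts': array([ 1.44863821e-03, -8.64211178e+01,  6.77545667e-01, -4.35204327e+01,
        1.89346878e-02,  1.82031636e-03, -5.99197892e-05]), 'tool_pos': array([ 0.19885214, -0.59250307,  0.23126053]), 'ee_rot': array([-1.79995009e+02,  2.17953179e-03,  1.85528324e+01]), 'ft_force': array([-0.78528558,  0.490824  ,  0.28632058]), 'torque': array([0.00660813, 0.03450746, 0.00605579]), 'opening': 0.9967909309985071}
```

View pics/scene0.png

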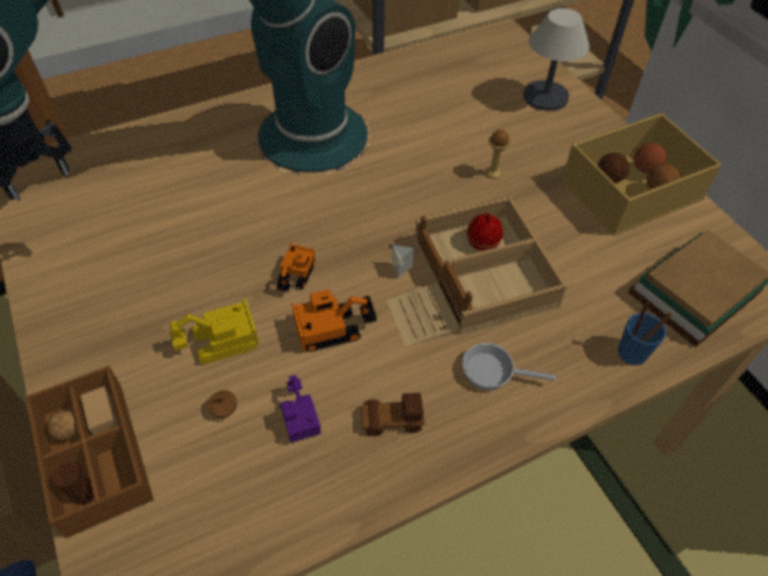

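View pics/side0.png

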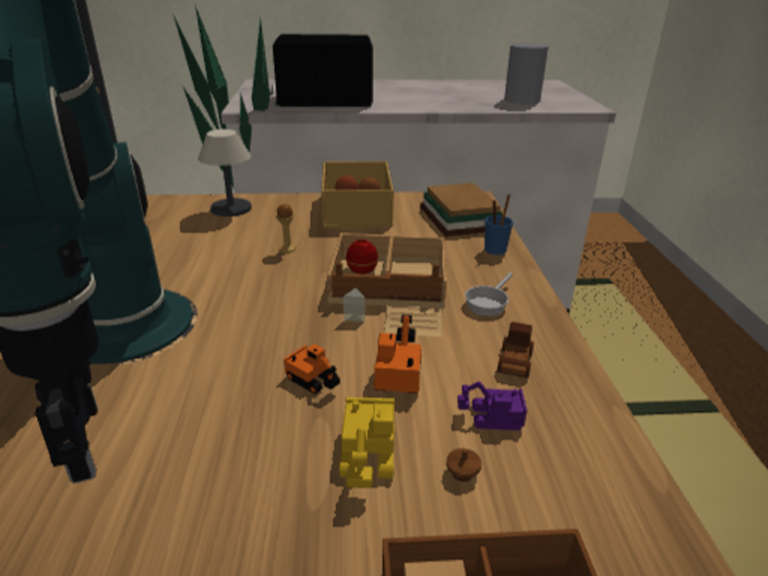

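Run:
```python
from h import *
import pickle
D={}
for n in ["scene","side"]:
    f=grab_frame(n); D[n]=f
    f["m"]={k:masks_of(n,k) for k in ["garage","ramp","exc_mid","tab_right"]}
    C=cloud(f)
    for k in f["m"]:
        for d in f["m"][k][:4]:
            P=C[d["mask"]&(f["depth"]>0)]
            print(n,k,round(d["conf"],2),d["box"],P.shape[0],np.percentile(P,[3,50,97],axis=0).round(3).tolist())
pickle.dump(D,open("d0.pkl","wb"))
f=D["scene"]; save(f,"s_crop.png",(150,90,390,290),3)
```

```text
scene garage 0.67 [276.8, 133.6, 378.0, 217.9] 5572 [[0.436, 0.047, 0.008], [0.581, 0.151, 0.03], [0.703, 0.269, 0.072]]
scene ramp 0.75 [258.7, 189.3, 304.4, 229.1] 1268 [[0.551, -0.067, -0.002], [0.61, -0.015, 0.007], [0.665, 0.038, 0.016]]
scene exc_mid 0.88 [183.5, 161.6, 208.1, 196.4] 571 [[0.359, -0.248, -0.001], [0.41, -0.201, 0.037], [0.442, -0.162, 0.061]]
scene exc_mid 0.79 [197.4, 195.4, 250.4, 237.4] 1369 [[0.524, -0.255, 0.006], [0.576, -0.201, 0.055], [0.599, -0.118, 0.087]]
scene exc_mid 0.63 [115.7, 200.2, 173.2, 244.0] 1500 [[0.455, -0.467, 0.001], [0.509, -0.391, 0.055], [0.535, -0.332, 0.087]]
scene exc_mid 0.58 [189.9, 252.4, 215.1, 294.6] 722 [[0.654, -0.346, 0.0], [0.724, -0.314, 0.04], [0.755, -0.29, 0.064]]
scene tab_right 0.73 [293.3, 175.7, 316.3, 206.1] 302 [[0.554, 0.048, 0.023], [0.612, 0.056, 0.061], [0.665, 0.067, 0.095]]
side garage 0.64 [215.0, 155.3, 297.5, 203.2] 3024 [[0.43, 0.041, 0.008], [0.573, 0.096, 0.042], [0.689, 0.27, 0.073]]
side ramp 0.73 [256.7, 200.8, 294.3, 224.6] 804 [[0.549, -0.115, 0.001], [0.611, -0.013, 0.01], [0.66, 0.041, 0.046]]
side ramp 0.6 [249.6, 207.2, 280.7, 258.4] 1192 [[0.514, -0.263, 0.014], [0.553, -0.23, 0.057], [0.587, -0.124, 0.087]]
side exc_mid 0.72 [223.4, 261.0, 266.0, 328.2] 1931 [[0.453, -0.478, 0.002], [0.488, -0.411, 0.057], [0.527, -0.331, 0.089]]
side exc_mid 0.6 [250.5, 211.1, 279.9, 266.1] 1197 [[0.513, -0.263, 0.014], [0.554, -0.23, 0.057], [0.588, -0.125, 0.087]]
side exc_mid 0.59 [190.8, 228.2, 225.1, 262.0] 754 [[0.354, -0.25, 0.004], [0.397, -0.215, 0.036], [0.439, -0.176, 0.062]]
side exc_mid 0.56 [303.5, 253.1, 352.9, 287.4] 1028 [[0.65, -0.351, 0.002], [0.702, -0.336, 0.035], [0.748, -0.293, 0.063]]
side tab_right 0.98 [264.4, 176.1, 296.0, 199.4] 476 [[0.562, 0.044, 0.022], [0.614, 0.053, 0.048], [0.664, 0.061, 0.079]]
```

View pics/s_crop.png

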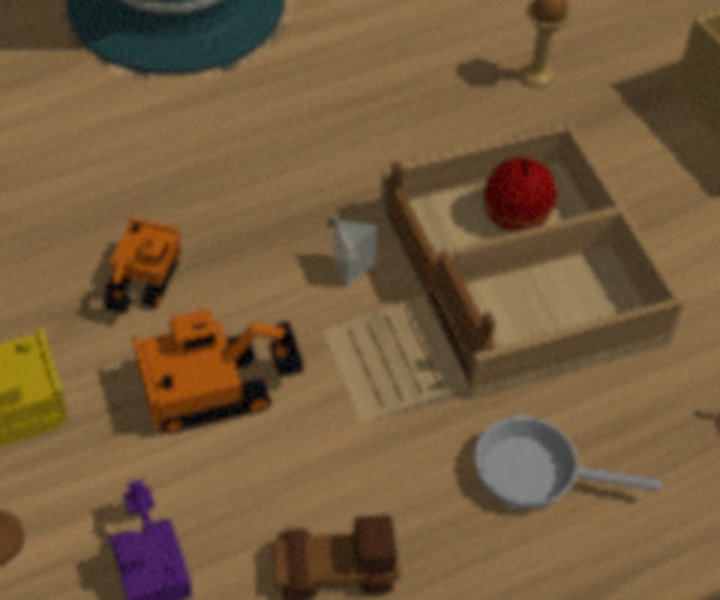

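Run:
```python
from h import *
import pickle
from scipy.optimize import minimize
D=pickle.load(open("d0.pkl","rb"))
P=[];
for n in D:
    C=cloud(D[n]); ok=D[n]["depth"]>0; P.append(C[ok])
P=np.concatenate(P)
box=(P[:,0]>.40)&(P[:,0]<.73)&(P[:,1]>.02)&(P[:,1]<.30)
g=P[box&(P[:,2]>.055)&(P[:,2]<.072)]
# walls/doors upper parts: distance to rect segs in garage frame
def loc(q,p): 
    c,s=np.cos(q[2]),np.sin(q[2]); d=p[:,:2]-q[:2]; return np.stack([c*d[:,0]+s*d[:,1],-s*d[:,0]+c*d[:,1]],1)
def sd(l,x0,x1,y0,y1):
    dx=np.maximum(np.maximum(x0-l[:,0],l[:,0]-x1),0);dy=np.maximum(np.maximum(y0-l[:,1],l[:,1]-y1),0); return np.hypot(dx,dy)
segs=[(.104,.110,-.13,.13),(-.107,.11,.122,.13),(-.107,.11,-.13,-.122),(-.082,.11,-.004,.004),(-.106,-.096,-.0,.126),(-.093,-.083,-.126,0)]
def cost(q):
    l=loc(q,g); d=np.min([sd(l,*s) for s in segs],0); d=np.where(sd(l,-.2,.2,-.2,.2)>0,0,d); return np.minimum(d,.01).mean()
best=min((minimize(cost,[x,.15,np.radians(a)],method="Nelder-Mead",options=dict(xatol=1e-5,fatol=1e-7,maxiter=800)) for x in (.55,.57) for a in (85,90,95,100,105)),key=lambda r:r.fun)
q=best.x; print(len(g),best.fun,q,np.degrees(q[2]))
np.save("q.npy",q)
for n in D:
  C=cloud(D[n]);p=C[(D[n]["depth"]>0)];l=loc(q,p)
  for nm,sg in (("L",1),("R",-1)):
    s=(p[:,2]>.076)&(p[:,2]<.105)&(abs(l[:,0]+.095)<.02)&(l[:,1]*sg>.06)&(l[:,1]*sg<.14)
    if s.sum(): print(n,nm,s.sum(),p[s].mean(0).round(4),l[s].mean(0).round(4),p[s].max(0).round(3))
# exc
e=P[(P[:,0]>.48)&(P[:,0]<.64)&(P[:,1]>-.30)&(P[:,1]<-.09)&(P[:,2]>.012)]
# remove others
import cv2
for n in D:
  C=cloud(D[n]);p=C[(D[n]["depth"]>0)]
  e=p[(p[:,0]>.48)&(p[:,0]<.64)&(p[:,1]>-.31)&(p[:,1]<-.09)]
  for z0,z1 in((.012,.03),(.03,.06),(.06,.09),(.09,.11)):
    k=e[(e[:,2]>z0)&(e[:,2]<z1)]
    if len(k)>10: print(n,z0,len(k),np.percentile(k,[2,50,98],axis=0)[:,:2].round(3).tolist(),cv2.minAreaRect(k[:,:2].astype(np.float32)))
# ramp rectangle
l=loc(q,P); s=(l[:,0]<-.115)&(l[:,0]>-.25)&(l[:,1]<.03)&(l[:,1]>-.16)
for x0 in (-.21,-.19,-.17,-.15,-.13):
  t=s&(abs(l[:,0]-x0)<.01)&(P[:,2]>.25*0+max(.004,(16/110*(x0+.217))*.6))&(P[:,2]<.03); k=l[t]; print(x0,len(k),np.percentile(k[:,1],[2,50,98]).round(3),P[t][:,2].mean().round(4))
```

```text
2544 0.0013429413539046246 [0.56539761 0.15187378 1.43737535] 82.3555410589338
scene L 27 [0.4517 0.0656 0.0892] [-0.1007  0.1012] [0.458 0.071 0.103]
scene R 35 [0.6595 0.0515 0.0896] [-0.087  -0.1066] [0.666 0.056 0.102]
side L 30 [0.4469 0.0635 0.0878] [-0.1033  0.1057] [0.454 0.07  0.1  ]
side R 30 [0.6552 0.0486 0.0892] [-0.0904 -0.1027] [0.662 0.052 0.1  ]
scene 0.012 218 [[0.525, -0.259], [0.591, -0.179], [0.604, -0.141]] ((0.5609809756278992, -0.18193155527114868), (0.14978668093681335, 0.08214826881885529), 80.82034301757812)
scene 0.03 743 [[0.517, -0.258], [0.576, -0.214], [0.598, -0.113]] ((0.5617156028747559, -0.1814671903848648), (0.1528770625591278, 0.08099337667226791), 79.07872772216797)
scene 0.06 360 [[0.52, -0.256], [0.55, -0.193], [0.589, -0.117]] ((0.5594924092292786, -0.1839466691017151), (0.14487029612064362, 0.07938732206821442), 82.45452117919922)
scene 0.09 28 [[0.568, -0.158], [0.575, -0.15], [0.579, -0.137]] ((0.5744155645370483, -0.14648349583148956), (0.023430995643138885, 0.010599294677376747), 80.0012435913086)
side 0.012 152 [[0.509, -0.263], [0.549,
[... 152 characters left out ...]
.512, -0.263], [0.559, -0.233], [0.592, -0.12]] ((0.5568298697471619, -0.18413600325584412), (0.15507586300373077, 0.07826034724712372), 81.97795104980469)
side 0.06 352 [[0.515, -0.261], [0.541, -0.215], [0.582, -0.127]] ((0.5571077466011047, -0.18815162777900696), (0.1466590315103531, 0.07515531033277512), 80.67507934570312)
side 0.09 24 [[0.551, -0.182], [0.569, -0.157], [0.575, -0.151]] ((0.5586889982223511, -0.17569783329963684), (0.057677607983350754, 0.01137186773121357), 57.942108154296875)
-0.21 34 [-0.15  -0.077  0.029] 0.0051
-0.19 184 [-0.119 -0.067 -0.003] 0.0056
-0.17 301 [-0.119 -0.067 -0.005] 0.0074
-0.15 345 [-0.119 -0.065 -0.004] 0.01
-0.13 366 [-0.12  -0.063 -0.005] 0.0127
```

>>> move_arm(rows=[22.9,32.1,0,0.0557,22.9,32.1,0,0.0557,22.9,32.1,0,0.0557,22.9,32.1,0,0.0557,22.9,32.1,0,0.0557,22.9,32.1,0,0.0557,22.9,32.1,0,0.0557,22.9,32.1,0,0.0557,22.9,32.1,0,0.0557,22.9,32.1,0,0.0557,22.9,32.1,0,0.0557,22.9,32.1,0,0.0557,22.9,32.1,0,0.0557,22.9,32.1,0,0.0557,22.9,32.1,0,0.0557,22.9,32.1,0,0.0557,22.9,32.1,0,0.0557,22.9,32.1,0,0.0557,22.9,32.1,0,0.0557,22.9,32.1,0,0.0557], grip=110, newtons=20)

```text
time_s: 4.12
tool_pos: [0.6577, 0.051, 0.2312]
ee_rot: [180.0, 0.0, 82.5]
ft_force: [0.2, -1.1, 0.3]
opening: 0.571
```

Run:
```python
from h import *
f=grab_frame("wrist"); save(f,"w1.png",s=1.5)
o=get_obs(); print(o["tool_pos"],o["ee_rot"],o["time_s"],o["opening"],o["ft_force"])
for k in ["tab_right","tab_left"]: print([(d["conf"],np.round(d["position"],1)) for d in tip_of("wrist",k)])
C=cloud(f);p=C[f["depth"]>0]
s=(p[:,2]>.08)&(p[:,2]<.105)&(abs(p[:,0]-.657)<.03)&(abs(p[:,1]-.05)<.03)
if s.sum(): print(s.sum(),p[s].mean(0),p[s].min(0),p[s].max(0))
print(np.load("q.npy"))
```

```text
[0.65981264 0.05868692 0.23096518] [179.99445479  -0.22430122  83.13004239] 4.1667 0.5710562174535467 [-6.29318931  6.23904726 -2.86533117]
[(0.9, array([257.4, 176.9]))]
[(0.91, array([ 22.5, 189.9]))]
221 [0.65781224 0.05384819 0.09449627] [0.65076918 0.04783814 0.08016783] [0.66461898 0.05763677 0.0993214 ]
[0.56539761 0.15187378 1.43737535]
```

View pics/w1.png

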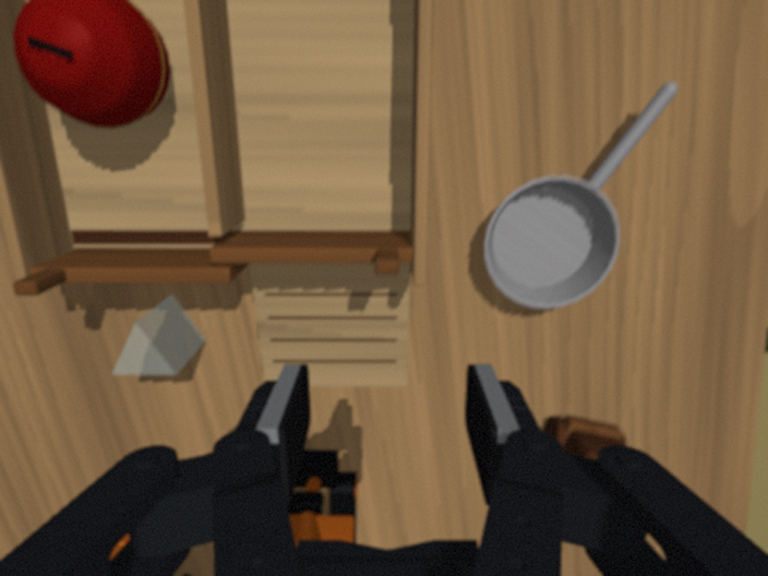

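>>> move_arm(rows=[0,0,-35,0,0,0,-35,0,0,0,-35,0,0,0,-30,0,0,0,-19,0,0,0,0,0])

```text
time_s: 4.77
tool_pos: [0.6544, 0.0478, 0.0732]
ee_rot: [-179.7, 0.1, 82.3]
ft_force: [0.1, -0.6, -0.5]
opening: 0.571
```

Run:
```python
from h import *
f=grab_frame("wrist"); save(f,"w2.png",s=1.5)
o=get_obs(); print(o["tool_pos"],o["ee_rot"],o["time_s"],o["opening"],o["ft_force"])
```

```text
[0.65566088 0.0483326  0.07588194] [-1.79821033e+02  5.95585640e-02  8.23087432e+01] 4.8167 0.5656487469418044 [-1.02202311 -0.53865228 -0.06818889]
```

View pics/w2.png

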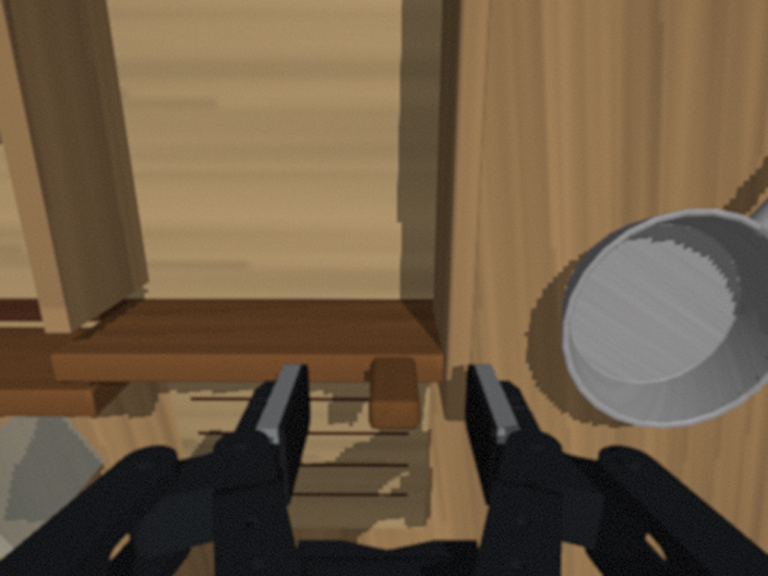

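>>> move_arm(rows=[0,2,0,0,0,0,0,0,0,0,0,0,0,0,0,0,0,0,0,0,0,0,0,0], grip=255, newtons=40)

```text
time_s: 5.32
tool_pos: [0.6577, 0.0516, 0.0791]
ee_rot: [179.9, -0.0, 82.4]
ft_force: [-2.3, -0.8, 7.8]
opening: 0.149
```

>>> move_arm(rows=[-6,0.8,1,0,-10,1.3,1,0,-11,1.5,0,0,-11,1.5,0,0,-11,1.5,0,0,-11,1.5,0,0,-11,1.5,0,0,-11,1.5,0,0,-11,1.5,0,0,-11,1.5,0,0,-7,0.9,0,0,-4,0.5,0,0,0,0,0,0])

```text
time_s: 6.4
tool_pos: [0.5412, 0.0672, 0.0794]
ee_rot: [-180.0, 0.0, 82.4]
ft_force: [-0.0, 3.5, -9.5]
opening: 0.148
```

Run:
```python
from h import *
f=grab_frame("side"); save(f,"s3.png",(180,130,340,290),4)
o=get_obs(); print(o["tool_pos"],o["ee_rot"],o["time_s"],o["opening"],o["ft_force"])
```

```text
[0.54171154 0.06714588 0.07938236] [-1.79989336e+02 -1.32203281e-03  8.23920598e+01] 6.45 0.1484916125371762 [-0.49167852  3.51249266 -9.46200954]
```

View pics/s3.png

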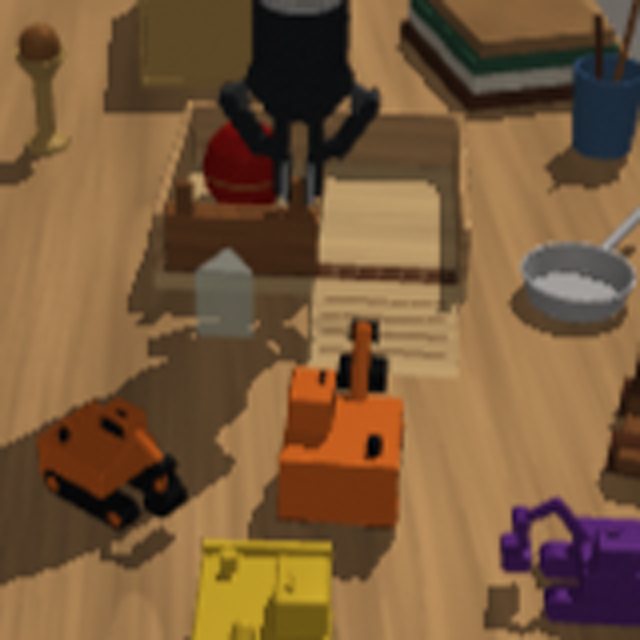

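>>> move_arm(rows=[0,0,0,0,0,0,0,0,0,0,0,0,0,0,20,0,0,0,40,0,0,-20,40,0,0,-40,40,0,0,-40,10,0,0,-40,0,0,0,-40,0,0,0,-40,0,0,0,-40,0,0,0,-40,0,0,0,-20,0,0,0,0,0,0,0,0,0,0], grip=110)

```text
time_s: 7.78
tool_pos: [0.5417, -0.2425, 0.216]
ee_rot: [-180.0, 0.0, 82.2]
ft_force: [-1.0, 1.3, 0.7]
opening: 0.568
```

Run:
```python
from h import *
import pickle
W=grab_frame("wrist"); save(W,"w4.png",s=1.5)
o=get_obs(); print(o["tool_pos"],o["ee_rot"],o["time_s"],o["opening"],o["ft_force"])
S=grab_frame("side"); G=grab_frame("scene")
pickle.dump((W,S,G),open("d4.pkl","wb"))
for n,f in (("w",W),("s",S),("g",G)):
  C=cloud(f);ok=f["depth"]>0
  hsv=cv2.cvtColor(f["color"],cv2.COLOR_RGB2HSV); org=(hsv[...,0]<12)&(hsv[...,1]>150)&(hsv[...,2]>60)
  b=ok&org&(C[...,0]>.48)&(C[...,0]<.64)&(C[...,1]>-.31)&(C[...,1]<-.09)
  p=C[b&(C[...,2]>.03)]; print(n,len(p),cv2.minAreaRect(p[:,:2].astype(np.float32)))
  # top deck: upper body
  t=C[b&(C[...,2]>.055)&(C[...,2]<.07)]; 
  if len(t)>20: print(" deck",len(t),cv2.minAreaRect(t[:,:2].astype(np.float32)),np.percentile(t,[2,98],axis=0).round(3))
  r=C[b&(C[...,2]>.02)&(C[...,2]<.056)&(C[...,1]<-.235)]
  if len(r)>20: 
    l=cv2.fitLine(r[:,:2].astype(np.float32),cv2.DIST_HUBER,0,.01,.01).ravel(); print(" rear",len(r),l,np.degrees(np.arctan2(l[1],l[0])),np.percentile(r[:,0],[2,98]))
```

```text
[ 0.54197967 -0.2410399   0.2160869 ] [ 1.79994568e+02 -1.28978274e-02  8.23562319e+01] 7.8333 0.5658182263401501 [-0.54772098  0.35658705 -0.18237088]
w 72 ((0.5573757290840149, -0.1798284500837326), (0.12131469696760178, 0.06717744469642639), 75.34832763671875)
s 825 ((0.547839879989624, -0.19224214553833008), (0.137534037232399, 0.09239290654659271), 79.98808288574219)
 deck 420 ((0.5526142716407776, -0.21621692180633545), (0.09197479486465454, 0.07465340942144394), 79.98808288574219) [[ 0.513 -0.262  0.056]
 [ 0.589 -0.179  0.069]]
 rear 319 [ 0.9882021  -0.15315564  0.5473681  -0.25719652] -8.809845 [0.50935637 0.58115117]
g 13 ((0.5730503797531128, -0.18998125195503235), (0.04356236383318901, 0.1399880349636078), 12.877585411071777)
```

View pics/w4.png

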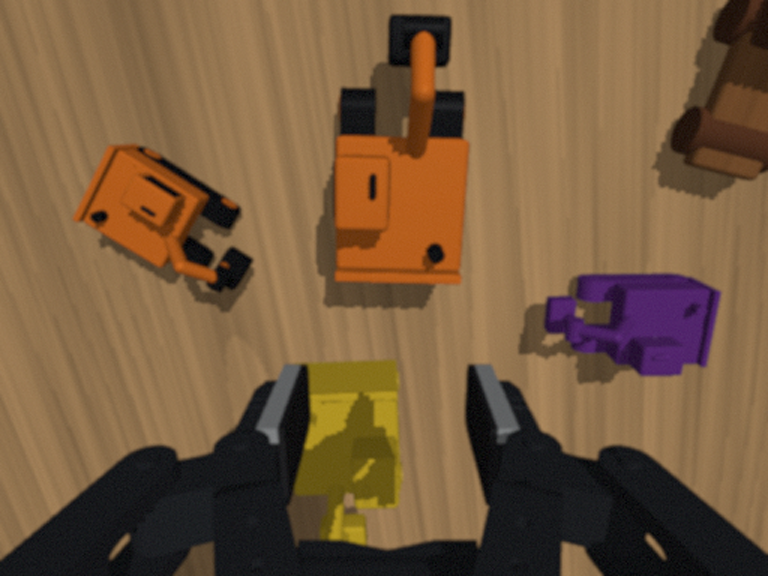

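Run:
```python
from h import *
import pickle
W,S,G=pickle.load(open("d4.pkl","rb"))
q=np.load("q.npy"); u=np.array([np.cos(q[2]),np.sin(q[2])]); v=np.array([-u[1],u[0]])
ro=q[:2]-.162*u-.063*v; print("ramp",ro)
for n,f in (("w",W),("s",S)):
  C=cloud(f);ok=f["depth"]>0
  b=ok&(C[...,0]>.48)&(C[...,0]<.64)&(C[...,1]>-.29)&(C[...,1]<-.165)&(C[...,2]>.05)&(C[...,2]<.075)
  t=C[b]; print(n,len(t),cv2.minAreaRect(t[:,:2].astype(np.float32)))
  l=np.stack([(t[:,:2]-ro)@u,(t[:,:2]-ro)@v],1); print(np.percentile(l,[1,5,50,95,99],axis=0).round(4).tolist())
  # edges per slice
  for x0 in np.arange(-.245,-.17,.015):
    k=l[abs(l[:,0]-x0)<.0075]; 
    if len(k)>10: print(x0.round(3),len(k),k[:,1].min().round(4),k[:,1].max().round(4))
  for y0 in np.arange(-.02,.07,.01):
    k=l[abs(l[:,1]-y0)<.005]; 
    if len(k)>4: print("y",y0.round(3),len(k),k[:,0].min().round(4))
```

```text
ramp [ 0.60628757 -0.01706707]
w 6582 ((0.5543062686920166, -0.21096351742744446), (0.09271164238452911, 0.0781783014535904), 80.80866241455078)
[[-0.2442, -0.0122], [-0.2412, -0.0096], [-0.2061, 0.0179], [-0.1618, 0.0587], [-0.1593, 0.0637]]
-0.245 772 -0.0116 0.0654
-0.23 1295 -0.0127 0.0658
-0.215 1163 -0.0128 0.0653
-0.2 847 -0.0134 0.032
-0.185 870 -0.0135 0.032
y -0.01 821 -0.2453
y 0.0 1055 -0.2455
y 0.01 1097 -0.2455
y 0.02 1126 -0.2456
y 0.03 928 -0.2444
y 0.04 517 -0.2444
y 0.05 515 -0.2446
y 0.06 495 -0.2446
s 589 ((0.5524672269821167, -0.21463266015052795), (0.09469478577375412, 0.07745103538036346), 80.47483825683594)
[[-0.2487, -0.0114], [-0.2472, -0.0086], [-0.2149, 0.0222], [-0.1666, 0.0608], [-0.1604, 0.0652]]
-0.245 157 -0.0101 0.0655
-0.23 93 -0.0095 0.0666
-0.215 133 -0.0095 0.0652
-0.2 71 -0.0119 0.0658
-0.185 60 -0.0117 0.0321
y -0.01 52 -0.2481
y 0.0 83 -0.2489
y 0.01 86 -0.2497
y 0.02 98 -0.248
y 0.03 81 -0.2488
y 0.04 62 -0.2491
y 0.05 62 -0.2496
y 0.06 56 -0.2487
```

>>> move_arm(rows=[-4,4,0,-0.1208,-4,4,0,-0.1208,-4,4,0,-0.1208,-4,4,0,-0.1208,-4,4,0,-0.1208,-4,4,0,-0.1208,-4,4,0,-0.1208,-4,4,0,-0.1208,-4,4,0,-0.1208,-4,4,0,-0.1208,-4,4,0,-0.1208,-4,4,0,-0.1208,-4,4,0,-0.1208,0,0,0,0])

```text
time_s: 9.1
tool_pos: [0.4897, -0.1874, 0.2163]
ee_rot: [-180.0, -0.0, -7.8]
ft_force: [-0.4, -0.5, 0.2]
opening: 0.57
```

Run:
```python
from h import *
o=get_obs(); print(o["tool_pos"],o["ee_rot"],o["time_s"],o["opening"],o["ft_force"],o["qpos"])
```

```text
[ 0.48966827 -0.18741406  0.21631095] [-1.79993745e+02 -9.87546194e-03 -7.83866612e+00] 9.1 0.5702535212744178 [-0.35243628 -0.53892208  0.21521343] [ 27.50734615  14.96594453 -11.61858422 107.36707424   3.50706506
  57.99969525 -83.42567589]
```

>>> move_arm(rows=[0,-1,-35,0,0,-1,-35,0,0,0,-35,0,0,0,-35,0,0,0,-30,0,0,0,-16,0,0,0,0,0])

```text
time_s: 9.68
tool_pos: [0.4884, -0.1899, 0.0269]
ee_rot: [-179.9, 0.3, -7.3]
ft_force: [-0.5, 0.2, -0.5]
opening: 0.568
```

>>> move_arm(rows=[3,-0.4,0,0,3,-0.4,0,0,3,-0.4,0,0,3,-0.4,0,0,3,-0.4,0,0,3,-0.4,0,0,3,-0.4,0,0,3,-0.4,0,0,3,-0.4,0,0,3,-0.4,0,0,3,-0.4,0,0,3,-0.4,0,0,3,-0.4,0,0,3,-0.4,0,0,0,0,0,0])

```text
time_s: 10.93
tool_pos: [0.5322, -0.1968, 0.0301]
ee_rot: [-180.0, 0.0, -7.6]
ft_force: [0.6, 0.2, 0.4]
opening: 0.567
```

Run:
```python
from h import *
f=grab_frame("side"); save(f,"s5.png",(180,150,340,310),4)
o=get_obs(); print(o["tool_pos"],o["ee_rot"],o["time_s"],o["opening"],o["ft_force"])
```

```text
[ 0.53214985 -0.19674948  0.03010864] [-1.79997931e+02 -1.90815903e-02 -7.58889660e+00] 10.9833 0.563809693284437 [-0.14227284 -0.54180117  0.61180106]
```

View pics/s5.png

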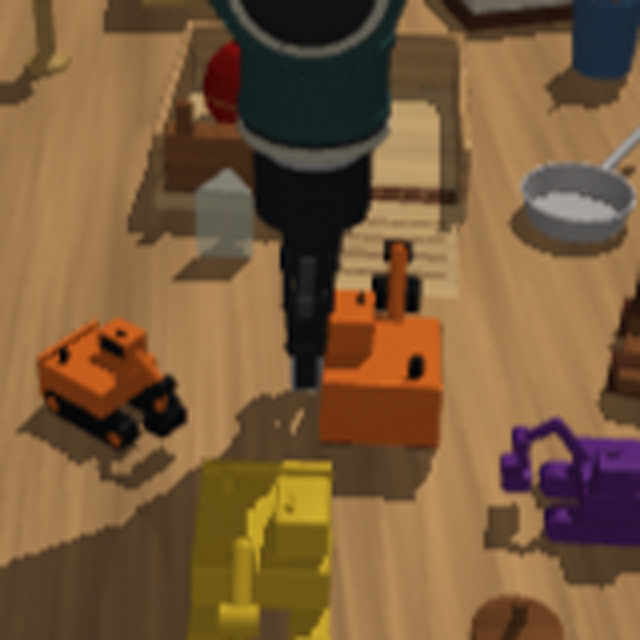

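>>> move_arm(rows=[-10,1.3,0,0,-10,1.3,10,0,0,0,38,0,0,0,38,0,0,0,38,0,0,0,38,0,0,0,26,0])

```text
time_s: 11.57
tool_pos: [0.5118, -0.1942, 0.2216]
ee_rot: [180.0, -0.2, -7.6]
ft_force: [1.0, -0.0, 0.6]
opening: 0.569
```

>>> move_arm(rows=[4,-5,0,0.1208,4,-5,0,0.1208,4,-5,0,0.1208,4,-5,0,0.1208,4,-5,0,0.1208,4,-5,0,0.1208,4,-5,0,0.1208,4,-5,0,0.1208,4,-5,0,0.1208,4,-5,0,0.1208,4,-5,0,0.1208,4,-5,0,0.1208,4,-5,0,0.1208,0,0,0,0,0,0,0,0])

```text
time_s: 12.82
tool_pos: [0.5633, -0.2591, 0.2177]
ee_rot: [-180.0, -0.0, 82.1]
ft_force: [0.5, 0.6, -0.4]
opening: 0.568
```

```bash
cat > m.py <<'E'
from h import *
q=np.load("q.npy"); u=np.array([np.cos(q[2]),np.sin(q[2])]); v=np.array([-u[1],u[0]])
ro=q[:2]-.162*u-.063*v
def R2W(x,y): return ro+x*u+y*v
def W2R(p): p=np.asarray(p)[...,:2]-ro; return np.stack([p@u,p@v],-1)
E
python3 - <<'E'
from m import *
f=grab_frame("wrist"); save(f,"w6.png",s=1.5)
o=get_obs(); print(o["tool_pos"],o["ee_rot"],o["time_s"],o["opening"],o["ft_force"],W2R(o["tool_pos"]))
C=cloud(f);l=W2R(C)
b=(f["depth"]>0)&(l[...,0]>-.3)&(l[...,0]<-.16)&(abs(l[...,1])<.08)&(C[...,2]>.05)&(C[...,2]<.075)
L=l[b]
for x0 in np.arange(-.245,-.17,.015):
    k=L[abs(L[:,0]-x0)<.0075]; 
    if len(k)>10: print(x0.round(3),len(k),k[:,1].min().round(4),k[:,1].max().round(4))
for y0 in np.arange(-.04,.05,.01):
    k=L[abs(L[:,1]-y0)<.005]; 
    if len(k)>4: print("y",y0.round(3),len(k),k[:,0].min().round(4))
E
```

```text
[ 0.56334523 -0.25886136  0.21783827] [-1.79981436e+02 -4.01429000e-03  8.21177015e+01] 12.8667 0.5728451735884766 [ 0.2312437  -0.19039923  0.04333728] [-0.2453578   0.01039589]
-0.245 758 -0.0402 0.0377
-0.23 1287 -0.0401 0.038
-0.215 1248 -0.0399 0.0377
-0.2 860 -0.04 0.0057
-0.185 906 -0.0397 0.0049
y -0.04 482 -0.2444
y -0.03 1064 -0.2445
y -0.02 1107 -0.2442
y -0.01 1092 -0.2443
y 0.0 1118 -0.2443
y 0.01 523 -0.2443
y 0.02 508 -0.2441
y 0.03 511 -0.244
y 0.04 141 -0.2439
```

View pics/w6.png

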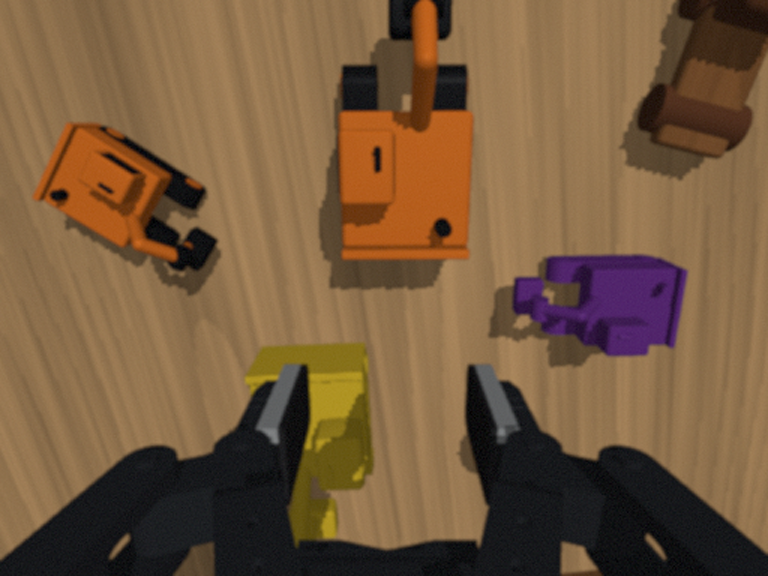

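>>> move_arm(rows=[2,-20,-15,0.004,4,-21,-35,0,0,0,-35,0,0,0,-35,0,0,0,-35,0,0,0,-20,0,0,0,-10,0,0,0,0,0,0,0,0,0])

```text
time_s: 13.62
tool_pos: [0.5703, -0.2999, 0.0339]
ee_rot: [180.0, 0.0, 82.5]
ft_force: [0.4, -0.5, 1.3]
opening: 0.564
```

Run:
```python
from m import *
f=grab_frame("side"); save(f,"s7.png",(180,150,340,310),4)
o=get_obs(); print(o["tool_pos"],o["ee_rot"],o["time_s"],o["opening"],o["ft_force"],W2R(o["tool_pos"]))
```

```text
[ 0.57067946 -0.30021596  0.03465321] [1.79899938e+02 4.30713847e-02 8.25556916e+01] 13.6667 0.5689803954013228 [0.49747782 0.55747553 1.07777112] [-0.28536923 -0.00237437]
```

View pics/s7.png

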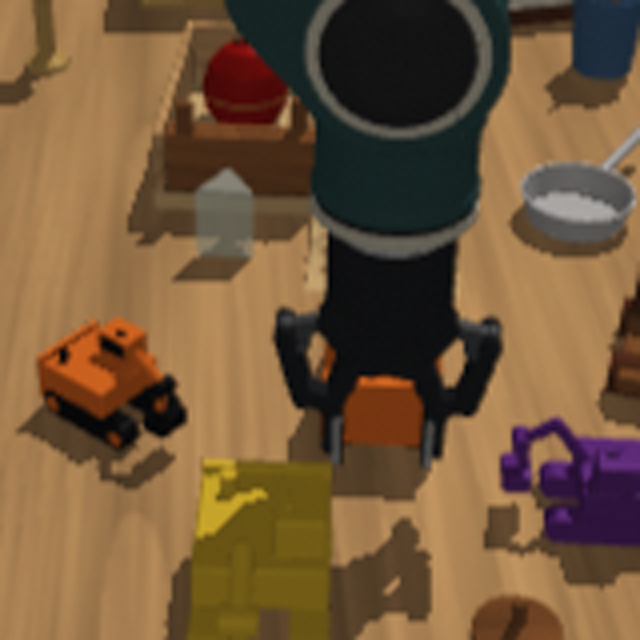

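>>> move_arm(rows=[0,0,0,0,1.1,7.9,0,0,1.1,7.9,0,0,1.1,7.9,0,0,1.1,7.9,0,0,1.1,7.9,0,0,1.1,7.9,0,0,1.1,7.9,0,0,1.1,7.9,0,0,1.1,7.9,0,0,1.1,7.9,0,0,1.1,7.9,0,0,1.1,7.9,0,0,1.1,7.9,0,0,1.1,7.9,0,0,0,0,0,0], grip=150)

```text
time_s: 15.0
tool_pos: [0.5857, -0.1876, 0.0333]
ee_rot: [180.0, -0.0, 82.7]
ft_force: [-0.2, 0.1, 0.7]
opening: 0.414
```

```bash
cat > look.py <<'E'
from m import *
import sys
n=sys.argv[1]
f=grab_frame("wrist"); save(f,"w%s.png"%n,s=1.2)
g=grab_frame("side"); save(g,"s%s.png"%n,(180,130,340,290),4)
o=get_obs(); print(o["tool_pos"].round(4),o["ee_rot"].round(2),o["time_s"],o["opening"].round(3),o["ft_force"].round(1),W2R(o["tool_pos"]).round(4))
E
python3 look.py 8
```

```text
Traceback (most recent call last):
  File "look.py", line 6, in <module>
    o=get_obs(); print(o["tool_pos"].round(4),o["ee_rot"].round(2),o["time_s"],o["opening"].round(3),o["ft_force"].round(1),W2R(o["tool_pos"]).round(4))
                                                                               ^^^^^^^^^^^^^^^^^^
AttributeError: 'float' object has no attribute 'round'
```

View pics/w8.png

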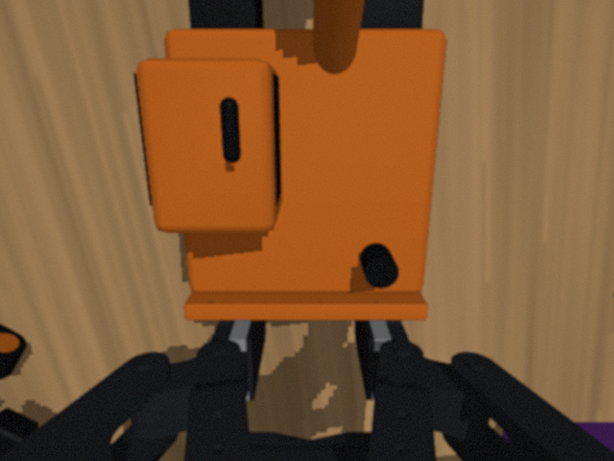

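View pics/s8.png

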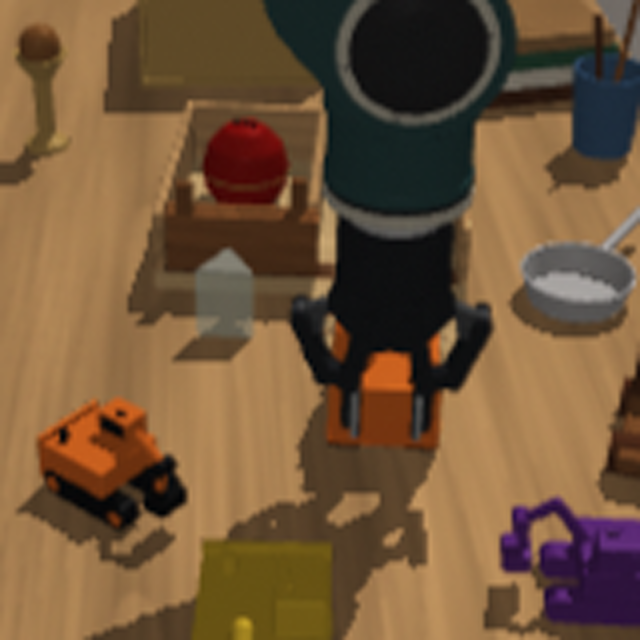

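>>> move_arm(rows=[1.0,7.9,0,0,1.0,7.9,0,0,1.0,7.9,0,0,1.0,7.9,0,0,1.0,7.9,0,0,1.0,7.9,0,0,1.0,7.9,0,0,1.0,7.9,0,0,1.0,7.9,0,0,1.0,7.9,0,0,1.0,7.9,0,0,1.0,7.9,0,0,1.0,7.9,0,0,1.0,7.9,0,0,0,0,0,0])

```text
time_s: 16.35
tool_pos: [0.5999, -0.0775, 0.0335]
ee_rot: [179.9, 0.0, 82.7]
ft_force: [-0.5, -2.7, 1.0]
opening: 0.406
```

```bash
sed -i 's/o\["opening"\].round(3)/round(o["opening"],3)/' look.py
python3 look.py 9
```

```text
[ 0.5995 -0.0778  0.0332] [ 1.7999e+02 -3.0000e-02  8.2650e+01] 16.45 0.412 [ 0.3 -0.3 -0.4] [-0.0611 -0.0014]
```

View pics/w9.png

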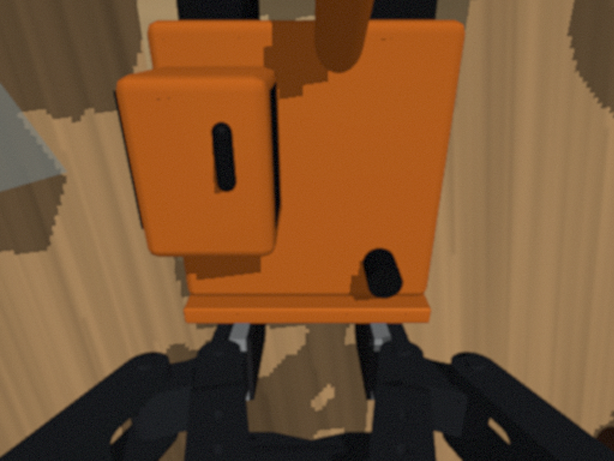

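View pics/s9.png

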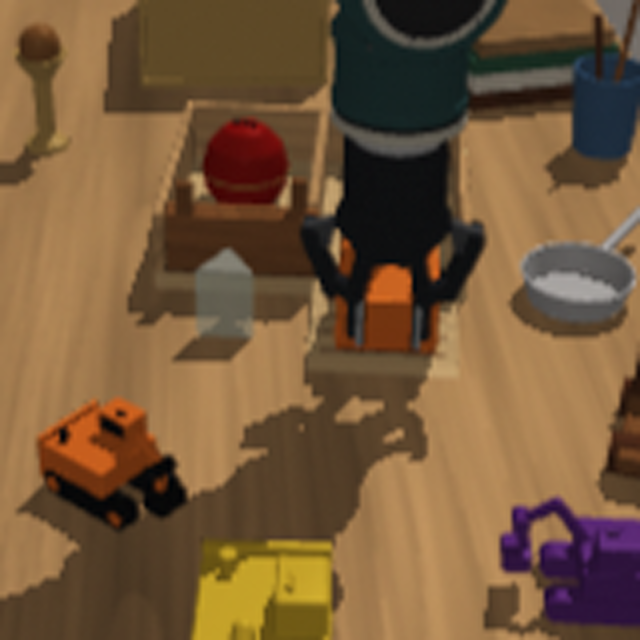

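>>> move_arm(rows=[1.0,7.9,1.5,0,1.0,7.9,1.5,0,1.0,7.9,1.5,0,1.0,7.9,1.2,0,1.0,7.9,1.2,0,1.0,7.9,1.2,0,1.0,7.9,1.2,0,1.0,7.9,1.2,0,1.0,7.9,1.2,0,1.0,7.9,1.2,0,1.0,7.9,1.2,0,1.0,7.9,1.2,0,1.0,7.9,1,0,0,0,0,0])

```text
time_s: 17.62
tool_pos: [0.6125, 0.0263, 0.0496]
ee_rot: [180.0, -0.1, 82.7]
ft_force: [-0.6, 0.0, -0.2]
opening: 0.41
```

```bash
python3 look.py 10
```

```text
[0.6124 0.0243 0.0494] [ 1.7999e+02 -1.0000e-02  8.2650e+01] 17.7167 0.411 [-0.6  0.3 -0.2] [ 0.0418 -0.0005]
```

View pics/w10.png

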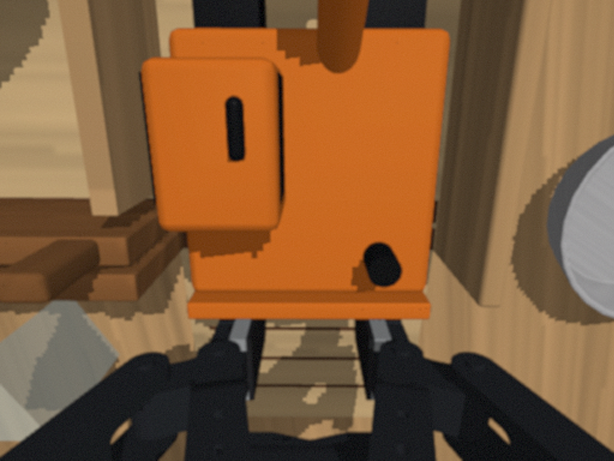

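View pics/s10.png

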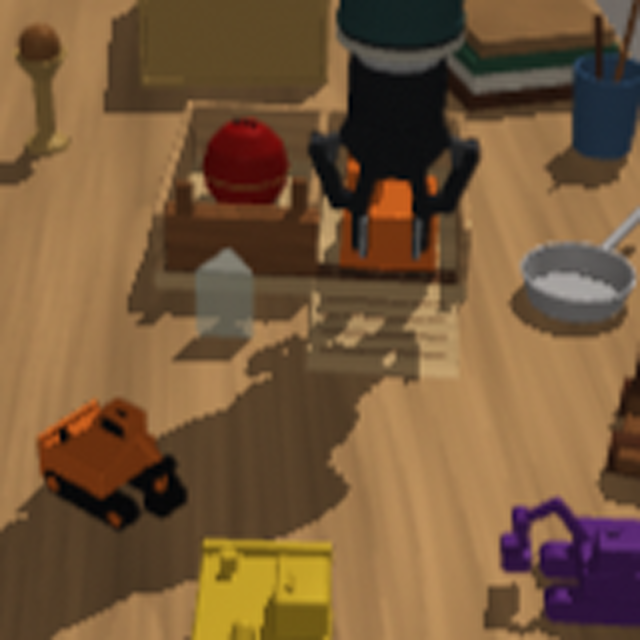

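>>> move_arm(rows=[1.0,7.9,0,0,1.0,7.9,0,0,1.0,7.9,0,0,1.0,7.9,0,0,1.0,7.9,0,0,0.8,6,0,0,0,0,0,0])

```text
time_s: 18.3
tool_pos: [0.6181, 0.0715, 0.0493]
ee_rot: [-180.0, -0.1, 82.7]
ft_force: [-0.1, 0.7, -0.0]
opening: 0.412
```

```bash
python3 look.py 11
python3 - <<'E'
from m import *
f=grab_frame("wrist")
C=cloud(f);l=W2R(C)
b=(f["depth"]>0)&(l[...,0]>.09)&(l[...,0]<.17)&(abs(l[...,1])<.05)&(C[...,2]>.066)&(C[...,2]<.09)
L=l[b]; print(np.percentile(L,[.5,99.5],axis=0).round(4), np.median(C[b][:,2]))
for y0 in np.arange(-.03,.04,.01):
    k=L[abs(L[:,1]-y0)<.005]
    if len(k)>4: print("y",y0.round(3),len(k),k[:,0].min().round(4))
E
```

```text
[0.6181 0.0698 0.0493] [ 1.800e+02 -2.000e-02  8.265e+01] 18.4 0.411 [-0.3 -0.2 -0. ] [ 0.0877 -0.0002]
[[ 0.0924 -0.0373]
 [ 0.1696  0.0382]] 0.07280492137447339
y -0.03 5288 0.0942
y -0.02 6109 0.09
y -0.01 5209 0.1016
y 0.0 5190 0.1014
y 0.01 3341 0.1014
y 0.02 2659 0.09
y 0.03 2224 0.094
y 0.04 744 0.1012
```

View pics/s11.png

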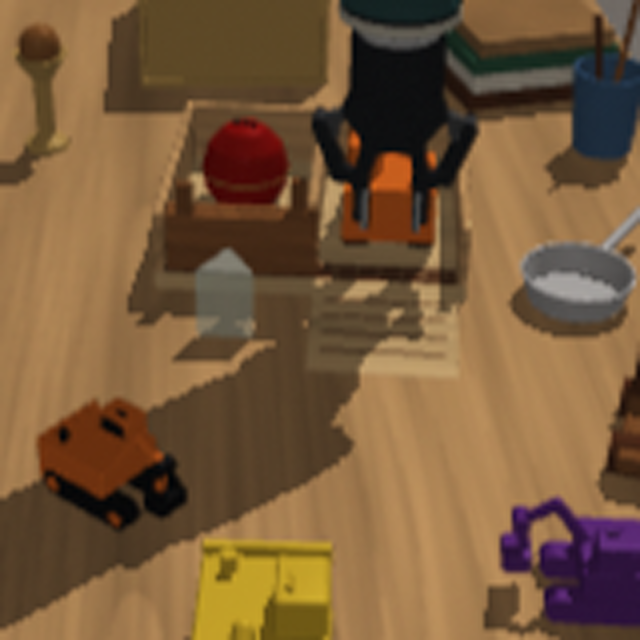

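View pics/w11.png

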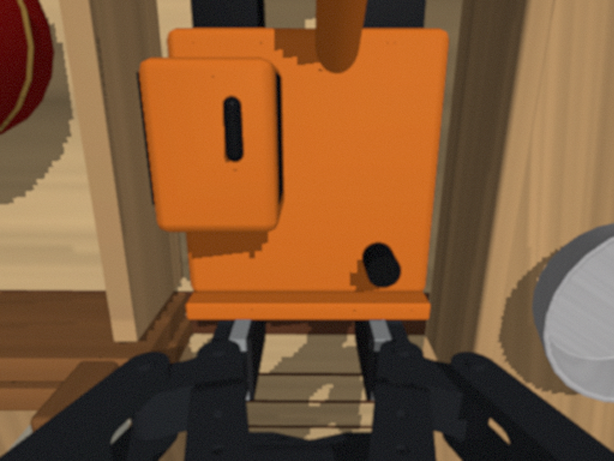

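>>> move_arm(rows=[-0.8,-6,0,0,-0.8,-6,0,0,0,0,30,0,0,0,38,0,0,0,38,0,0,0,24,0,-25,3,0,0,-25,3,0,0,-25,3,0,-0.005,0,0,0,0,0,0,0,0])

```text
time_s: 19.37
tool_pos: [0.5409, 0.0654, 0.1798]
ee_rot: [180.0, 0.0, 82.3]
ft_force: [0.9, -0.3, -0.2]
opening: 0.412
```

```bash
python3 look.py 12
python3 - <<'E'
from m import *
f=grab_frame("wrist")
C=cloud(f);p=C[f["depth"]>0];l=W2R(p)
s=(p[:,2]>.08)&(p[:,2]<.105)&(abs(l[:,0]-.074)<.02)&(l[:,1]>.03)&(l[:,1]<.1)
print(s.sum(),p[s].mean(0),p[s].min(0),p[s].max(0))
b=(l[:,0]>.08)&(l[:,0]<.14)&(abs(l[:,1])<.05)&(p[:,2]>.066)&(p[:,2]<.09)
print(np.percentile(l[b],[.5,99.5],axis=0).round(4))
E
```

```text
[0.5421 0.0655 0.1795] [179.96   0.    82.26] 19.4667 0.414 [ 0.8 -0.8  0.2] [0.0733 0.0746]
346 [0.54256325 0.06956591 0.09414952] [0.53521498 0.06330627 0.08019478] [0.5495601  0.07330571 0.09911712]
[[ 0.1017 -0.0373]
 [ 0.1394  0.0395]]
```

View pics/w12.png

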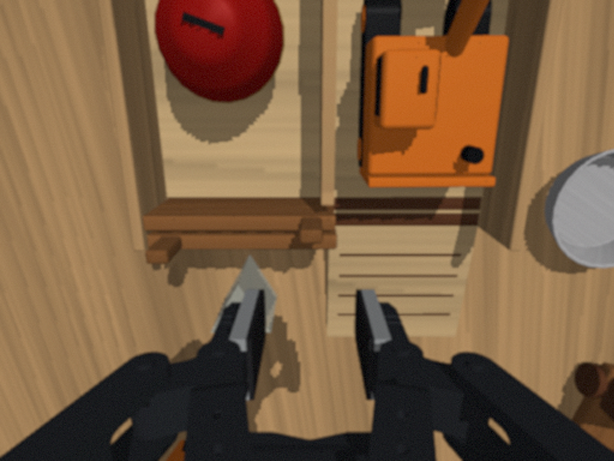

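>>> move_arm(rows=[0.5,2,-30,0,0,0,-35,0,0,0,-25,0,0,0,-9,0,0,0,0,0,0,0,0,0])

```text
time_s: 20.02
tool_pos: [0.5426, 0.0684, 0.0809]
ee_rot: [-180.0, -0.0, 82.3]
ft_force: [0.3, -0.0, 0.3]
opening: 0.411
```

>>> move_arm(rows=[0,0,0,0,0,0,0,0,0,0,0,0,0,0,0,0,0,0,0,0], grip=255)

```text
time_s: 20.43
tool_pos: [0.543, 0.0684, 0.0819]
ee_rot: [179.9, -0.0, 82.3]
ft_force: [-0.2, 0.3, 6.8]
opening: 0.15
```

>>> move_arm(rows=[6,-0.8,0.5,0,10,-1.3,0.5,0,11,-1.5,0,0,11,-1.5,0,0,11,-1.5,0,0,11,-1.5,0,0,11,-1.5,0,0,11,-1.5,0,0,11,-1.5,0,0,11,-1.5,0,0,7,-0.9,0,0,4,-0.5,0,0,0.5,0,0,0,0,0,0,0])

```text
time_s: 21.6
tool_pos: [0.6579, 0.0528, 0.0819]
ee_rot: [180.0, -0.0, 82.3]
ft_force: [-2.2, 0.4, 6.0]
opening: 0.145
```

>>> move_arm(rows=[0,0,0,0,0,0,0,0,0,0,0,0,0,0,0,0], grip=110)

```text
time_s: 21.93
tool_pos: [0.6574, 0.0526, 0.0813]
ee_rot: [-180.0, 0.0, 82.3]
ft_force: [-0.2, 0.0, 1.1]
opening: 0.565
```

>>> move_arm(rows=[0,0,15,0,0,0,35,0,0,0,38,0,0,0,38,0,0,-35,15,0,0,-20,0,0,0,0,0,0,0,0,0,0])

```text
time_s: 22.6
tool_pos: [0.6574, -0.0036, 0.2234]
ee_rot: [180.0, 0.0, 82.2]
ft_force: [-0.6, 1.3, 0.0]
opening: 0.57
```

```bash
python3 look.py 13
python3 - <<'E'
from m import *
fs=[grab_frame("wrist"),grab_frame("scene")]
save(fs[1],"g13.png",(150,90,390,290),3)
for f in fs:
  C=cloud(f);p=C[f["depth"]>0];l=W2R(p)
  for a,y0 in(("R",-.043),("L",.169)):
    s=(p[:,2]>.08)&(p[:,2]<.105)&(abs(l[:,0]-.068)<.025)&(abs(l[:,1]-y0)<.04)
    if s.sum(): print(a,s.sum(),l[s].mean(0),l[s].min(0),l[s].max(0))
  b=(l[:,0]>.09)&(l[:,0]<.14)&(abs(l[:,1])<.05)&(p[:,2]>.066)&(p[:,2]<.09)
  print(np.percentile(l[b],[.5,99.5],axis=0).round(4))
E
```

```text
[ 0.6573 -0.0014  0.2227] [-1.7999e+02 -2.0000e-02  8.2360e+01] 22.7 0.571 [ 0.7  0.9 -0.2] [ 0.0223 -0.0484]
R 223 [ 0.07615785 -0.04207971] [ 0.07158465 -0.04855633] [ 0.0800399 -0.0351265]
L 122 [0.062602   0.16054819] [0.05799354 0.15916024] [0.06693498 0.16407576]
[[ 0.1016 -0.038 ]
 [ 0.1395  0.0384]]
R 30 [ 0.07526701 -0.04392567] [ 0.07057457 -0.04956745] [ 0.08089233 -0.03599295]
L 21 [0.06200888 0.16597614] [0.05909195 0.15909182] [0.06678189 0.1747914 ]
[[ 0.1009 -0.0402]
 [ 0.1394  0.0392]]
```

View pics/w13.png

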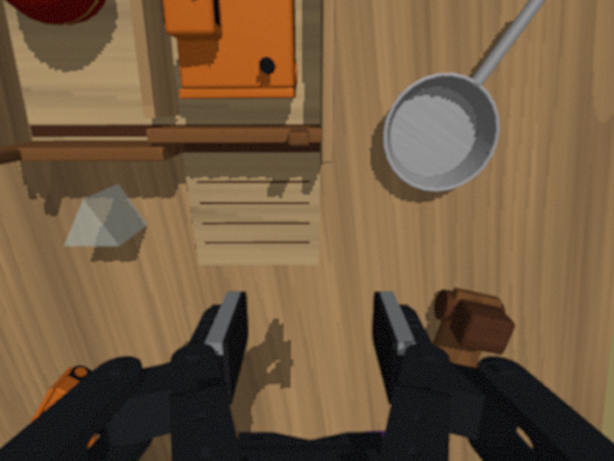

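View pics/g13.png

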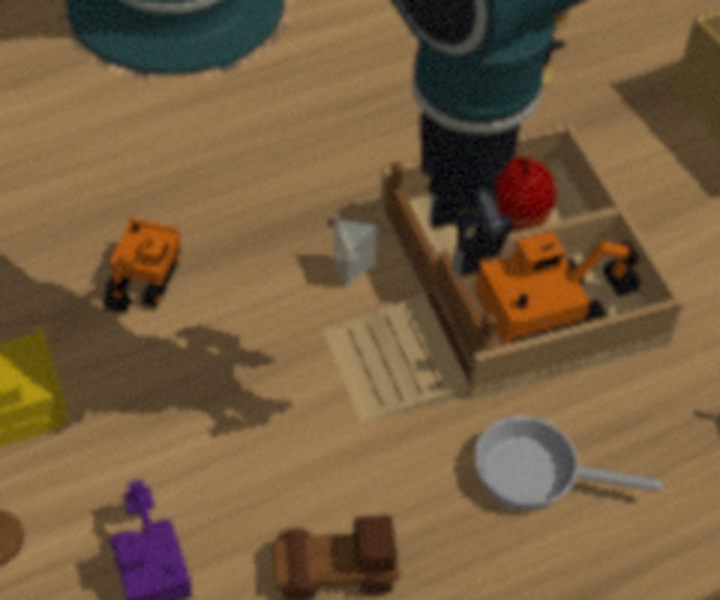

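```bash
python3 -c "
from plant import *
print(hand_in()); print(get_obs()['time_s'])"
```

```text
the job is handed in; nothing more can be done
None
the job is handed in; nothing more can be done
```

The large orange excavator is parked in the right bay behind the ramp with both doors shut, and I handed the job in at about 23 s. `hand_in()` gave no verdict.

**What I did**
- I pinched the right door's tab and slid the door open by about 116 mm.
- I pushed the excavator about 26 mm sideways so it lined up with the ramp.
- I pushed it up the ramp from its rear plate with two fingers, backed off, slid the door shut again and raised the arm clear.

**Last checks**
- **Excavator:** its middle is about 161 mm beyond the ramp's origin and within about 1 mm of the centre line. Its sides and rear plate looked square to the bay.
- **Right door:** its tab is within about 1 mm of the shut position.
- **Left door:** I did not move it. The scene camera puts its tab about 3 mm from the nominal shut position, 2 mm from the scene camera's first reading of it and inside the 12 mm allowed. The wrist camera read 8 mm off, but the tab was cut off at the edge of that picture, so I did not use that reading.
- **Other toys:** the prism, daruma, pan and truck look unmoved in the last pictures. The ball-in-cup and spinning top were not fully in view, but the arm never came near either at low height.
- **Forces:** wrist-force readings stayed below about 10 N.

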